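Restock the dropper-bottle lane, oldest to the front

TASK

Restock the small brown dropper bottles in the three-lane rack: pull the one that stands at the back of its lane forward along that lane until it stands up against the front lip, then put the other dropper bottle, which stands on the open desk, behind it in the same lane. Both must end standing upright on the lane's floor; set them down gently without dropping or tipping them, and leave everything else where it is.

Things in the scene. Friction and masses are not known exactly. Their poses are not given: they have to be found in the camera images.
- rack: Fixed grey plate 186 (x) x 222 (y) x 5 mm with 3 open-topped lanes along its x. Origin: centre of underside, on the desk; x to its back (away from robot), y left, z up. Lane centre lines at y = -75, 0, +75; inside each is 54 wide, x from -85 (front lip) to +85 (back wall). Lane floor 5 above the desk; side and back walls 3 thick, tops 22 above the desk, front lip top 14 above it. In mm.
- bottle_old: Small brown dropper bottle, black cap, paper label: 28 mm diameter up to 62 mm height, cap 23 mm, 70 mm tall, 35 g. Origin: centre of its underside, z up; round, yaw is of no matter. Older stock: starts alone at the back of one of the three lanes, at rack x +45 to +55 mm; standing against the front lip it is at rack x = -71 mm.
- bottle_new: Small brown dropper bottle, black cap, paper label: 28 mm diameter up to 62 mm height, cap 23 mm, 70 mm tall, 35 g. Origin: centre of its underside, z up; round, yaw is of no matter. The new stock: looks the same as bottle_old, but stands on the bare desk to the right of the rack, near the desk's front edge.
- rack_vial: Bystander: clear glass vial with pink contents and a white cap, 22 mm in diameter, 52 mm tall, at the back of another lane of the rack. Origin at the centre of its underside.
- coverslip_box: Bystander: white square box, 29 x 29 mm, 17 mm tall, at the back of the remaining lane of the rack. Origin at the centre of its underside.
- desk_vial: Bystander: a second vial like rack_vial (22 mm in diameter, 52 mm tall), on the desk next to bottle_new, 80 mm or more from it centre to centre. Origin at the centre of its underside.
- amber_bottle: Bystander: large brown bottle with a red cap, 54 mm in diameter, 125 mm tall, on the desk farther to the right. Origin at the centre of its underside.
- objective_case: Bystander: grey and black screw-top case, 39 mm in diameter, 76 mm tall, on the desk right of amber_bottle. Origin at the centre of its underside.
- microscope: Fixed obstacle: large off-white microscope with black eyepieces, right of the work, about 0.6 m tall; origin under its middle. In the robot's frame (x ahead, y left) it fills x 0.45 to 0.95 m, y -0.48 to -0.13 m; left of y = -0.25 m it starts at x = 0.54 m. An arm that swings over from the right at full reach hits its eyepieces: pass between it and the robot.

How it is judged:
By the outcome, as a careful person would: the job done as asked, in the order asked, and still so for the second after the job is handed in, with the robot touching nothing.
It also fails if it takes over 58 s, if anything falls off the work surface, if the arm or the gripper's body presses on something with over 40 N, if the wrist force passes 120 N, or if a joint passes its speed limit or range.

ROBOT

A 6-joint arm with a two-finger parallel gripper is mounted at the origin on a cart in front of the work surface, level with it; the furniture and walls round the work are solid. World frame = base frame: x ahead of the robot, y to its left, z up, the work surface at z = 0. Lengths are in mm, angles in rad, forces in N, time in s.
With the tool pointing down it reaches from about 325 to 775 mm from the base axis. Payload 5.5 kg.
Tool frame: the origin (TCP) lies at the very end of the fingers, on their centre line; the grasp point (between the pads) lies 19 mm behind it (r.hold_point_z is the distance from the TCP to the grasp point, in mm); z points along the fingers, y is the direction in which the jaws open and shut (so a half turn about z gives the same grasp; the last joint's range is limited). The gripper opens to 85 mm and grips with 20 to 120 N. Pads are 22 mm wide; open, the fingers measure 114 mm over their backs; the gripper's body (76 mm by 85 mm) begins 54 mm behind the grasp point. The pads swing forward as they close: fully open they stand 13 mm farther back than shut.
Start: joints at [-1.277, 0.091, 1.231, -0, 1.82, -0.057], TCP at [206.19, -563.473, 231.275] pointing down, gripper open.
Joint ranges: [-2.87, 2.87], [-0.86, 2.18], [0.17, 2.46], [-1.51, 4.65], [0.06, 2.69], [-2.65, 2.65]. Speed limits (rad/s): [2.57, 2.57, 3.01, 3.14, 3.14, 3.14].

INTERFACE

Orientations are given as a unit quaternion [w, x, y, z].
In Python, from plant import r, eyes, hand_in gives the robot as it stands.
- The arm moves only by the shell command python3 -m handwheel 'ROWS' [FORCE]. ROWS is JSON, one flat list of numbers, 7 for each row, row after row: the opening, from -1 (shut) to 1 (fully open), so that 0 is half open, then the shift along the tool's x, y, z in m, then the turn, a rotation vector about the tool's x, y, z in degrees. A call has 1 to 20 rows; each row shifts and turns the commanded pose from where the row before left it, along the tool's axes as they then stand; what a row does not reach is not made up. A row lasts 1/10 s, in which the tool goes at most 50 mm and 8.59 degrees, less where a joint would pass 70% of its speed; a pose out of reach is approached as far as the arm can. A call with a gripper value outside its range is refused whole. The fingers move at their own pace and stop on an object; FORCE is the grip in N (left out, the last holds). Time passes only in rows, so rows that do not move let the fingers close. It gives the time, the measured TCP pose, the force and the opening at its end, in the units of the state.
- r.get_obs(): the state, without advancing time (a new reading comes with each control period).
- eyes.capture(name): name is "scene" or "top"; returns the picture (384x512x3 uint8, red, green, blue); there is no depth.
- eyes.get_calibration(name): a dict with "mtx" (3x3 intrinsics, pixels), "distortion" ([k1, k2, p1, p2, k3] as OpenCV has them; the pictures are not rectified), "extrinsics" (4x4, takes a point from camera to world coordinates). Camera axes: x right, y up, looking along -z (the intrinsics and any distortion apply to the point x, -y, -z); pixel columns grow to the right and rows downward; lengths in mm; the calibration is good to about 2 mm. A picture is of the moment at which its call begins. get_calibration takes no time and is no camera call.
- hand_in(): hands the job in, once; it reports no verdict.
Trained networks look in the newest picture that a camera, given by its name, has taken for a name from the list of things; names that differ only in an ending like _2 or _b are one class to them, and where a whole thing is asked for, a point or a joint stands for the part that bears it (a point fixed in the world has none). Each returns a list of dicts, best first, with "conf" (0 to 1); they miss things now and then, are a little off and sometimes report something else, mostly with a low value. They report only what shows in the picture. A call takes as long as a camera call.
- eyes.spot_in(camera, name): "xyz" ([x, y, z] in mm, in world coordinates, good to about 4 mm: the middle of the surface that is visible of it).
The state is a dict: "time_s": time; "joint_pos": joint angles; "joint_vel": joint speeds; "joint_torque": joint torques, N m; "eef_pos": TCP position; "tool_rot": TCP orientation; "ft_force": force on the tool from outside, world axes, zero at the start; "ft_torque": the same for the moment, N m; "width": finger opening in mm.
Only numpy, scipy, OpenCV 4.12 (cv2) and the standard library are available. Lean on these libraries where they do the work, as an engineer would, in place of code of your own. Each camera call takes 0.05 s, during which the arm holds its last target.

## Working session

There is one attempt and no reset: what is moved stays moved. The work goes in short steps, Python scripts to look and compute and a shell command to move; the robot and the scene stay as the last step left them, time stands still between calls to the robot, and variables do not carry over. Pictures are saved under pics/ and viewed, and the job is handed in when it is done.

```bash
ls; mkdir -p pics; python3 - <<'E'
from plant import r, eyes
import cv2,numpy as np
o=r.get_obs(); print({k:np.round(v,3) for k,v in o.items()}, r.hold_point_z)
for c in ["scene","top"]:
    im=eyes.capture(c); cv2.imwrite(f"pics/{c}0.png",cv2.resize(im[:,:,::-1],(800,600)))
    k=eyes.get_calibration(c); print(c,{a:np.round(b,2).tolist() for a,b in k.items()})
    for n in ["rack","bottle_old","rack_vial","coverslip_box","desk_vial","amber_bottle","objective_case"]:
        print(n,[(np.round(d["xyz"]).tolist(),round(d["conf"],2)) for d in eyes.spot_in(c,n)])
print(r.get_obs()["time_s"])
E
```

```text
pics
{'time_s': np.float64(0.0), 'joint_pos': array([-1.277,  0.092,  1.232,  0.   ,  1.82 , -0.057]), 'joint_vel': array([-0.   , -0.   ,  0.   ,  0.001, -0.001,  0.   ]), 'joint_torque': array([-2.0000e-03, -4.5873e+01, -4.1802e+01, -0.0000e+00,  1.2000e-02,
       -0.0000e+00]), 'eef_pos': array([ 206.124, -563.184,  230.147]), 'tool_rot': array([-0.001,  0.985,  0.175, -0.   ]), 'ft_force': array([-0.192,  0.169, -0.375]), 'ft_torque': array([0.02 , 0.012, 0.042]), 'width': np.float64(85.82)} 18.700000000000003
scene {'mtx': [[402.47, 0.0, 257.09], [0.0, 402.47, 191.99], [0.0, 0.0, 1.0]], 'distortion': [0.05, 0.0, 0.0, 0.0, 0.0], 'extrinsics': [[0.36, 0.5, -0.79, -318.82], [-0.93, 0.2, -0.3, -425.08], [0.0, 0.84, 0.54, 643.97], [0.0, 0.0, 0.0, 1.0]]}
rack [([520.0, 152.0, 6.0], 0.61)]
bottle_old [([573.0, 250.0, 50.0], 0.73)]
rack_vial []
coverslip_box [([574.0, 104.0, 18.0], 0.42)]
desk_vial [([463.0, -189.0, 32.0], 0.54)]
amber_bottle [([396.0, -343.0, 72.0], 0.78)]
objective_case [([398.0, -450.0, 50.0], 0.63)]
top {'mtx': [[411.7, 0.0, 257.41], [0.0, 411.7, 194.81], [0.0, 0.0, 1.0]], 'distortion': [-0.01, 0.0, 0.0, 0.0, 0.0], 'extrinsics': [[-0.03, 1.0, -0.03, 482.36], [-1.0, -0.03, 0.0, -74.53], [0.0, 0.03, 1.0, 1379.28], [0.0, 0.0, 0.0, 1.0]]}
rack [([529.0, 174.0, 6.0], 0.84)]
bottle_old [([420.0, -328.0, 88.0], 0.37)]
rack_vial []
coverslip_box []
desk_vial []
amber_bottle [([418.0, -324.0, 90.0], 0.51)]
objective_case [([410.0, -448.0, 78.0], 0.56)]
0.8
```

View pics/scene0.png

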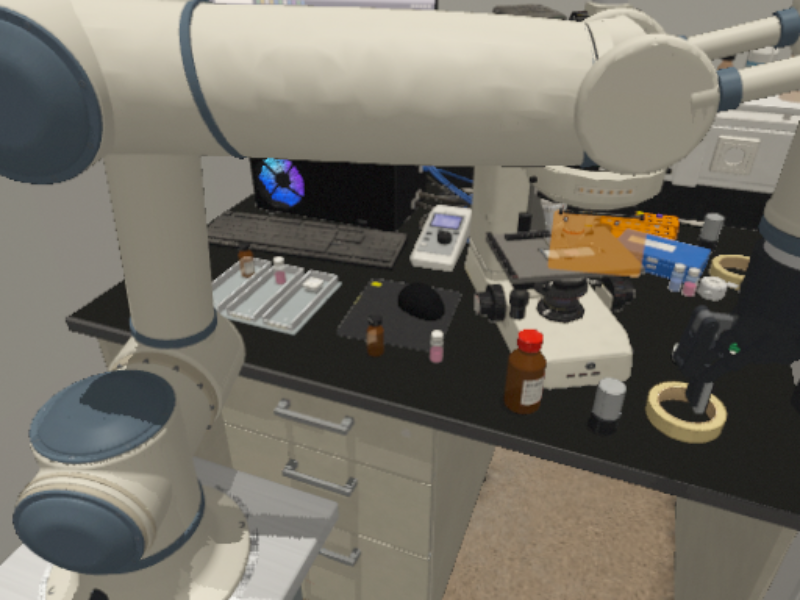

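View pics/top0.png

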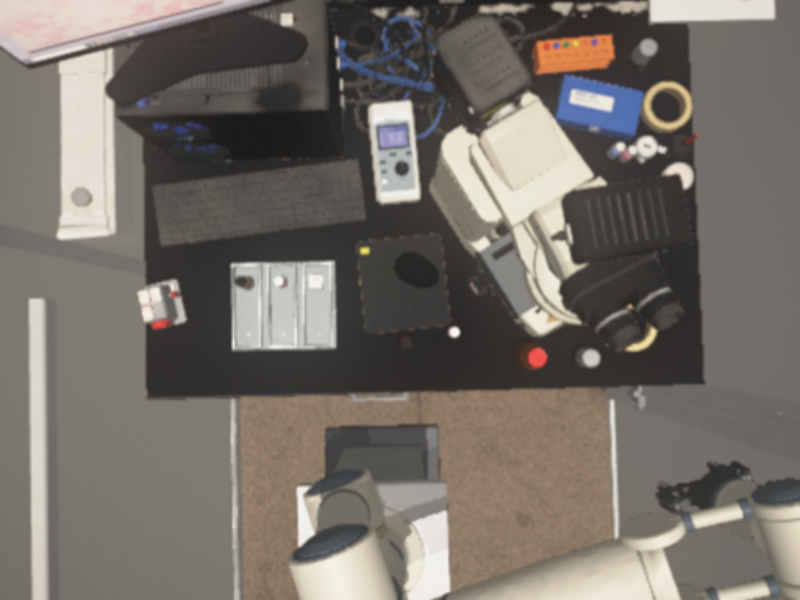

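The scene picture shows the old bottle in the left lane (247,262), the vial in the middle lane, the box in the right lane, the new bottle at (375,337) and the desk vial at (436,347). In the top picture the rack corners are at about (231,262) and (337,349). I'll zoom in to measure.

```bash
python3 - <<'E'
from plant import r, eyes
import cv2,numpy as np
t=eyes.capture("top"); s=eyes.capture("scene")
cv2.imwrite("t.png",t[:,:,::-1]);cv2.imwrite("s.png",s[:,:,::-1])
cv2.imwrite("pics/tz.png",cv2.resize(t[155:235,140:300,::-1],(800,400),interpolation=cv2.INTER_CUBIC))
cv2.imwrite("pics/sz.png",cv2.resize(s[150:240,130:290,::-1],(800,450),interpolation=cv2.INTER_CUBIC))
E
```

```text
(no output)
```

View pics/tz.png

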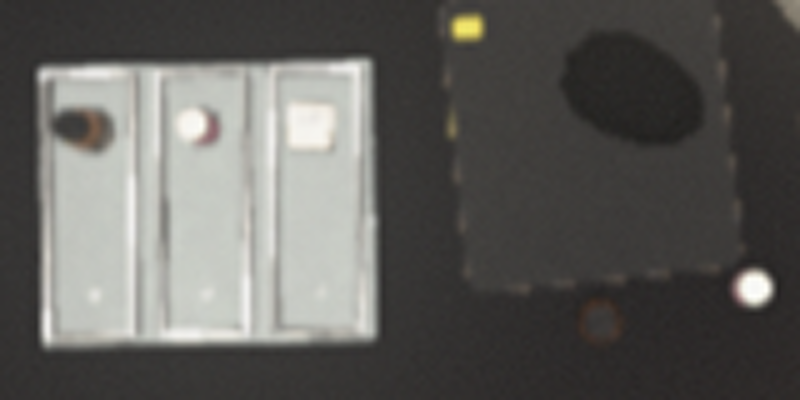

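View pics/sz.png

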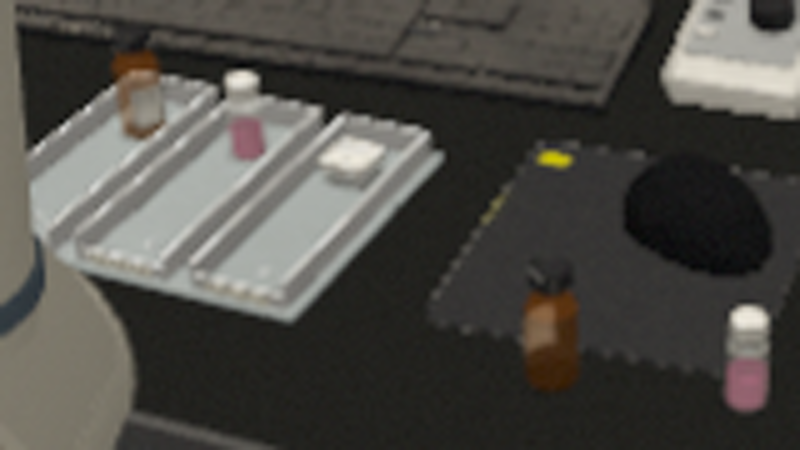

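```bash
cat > h.py <<'E'
from plant import r, eyes
import cv2,numpy as np
from scipy.optimize import least_squares
def proj(c,P):
    k=eyes.get_calibration(c);E=np.array(k["extrinsics"]);Rw=E[:3,:3].T
    Pc=(np.atleast_2d(P)-E[:3,3])@Rw.T; Pc=Pc*[1,-1,-1]
    return cv2.projectPoints(Pc,np.zeros(3),np.zeros(3),np.array(k["mtx"]),np.array(k["distortion"]))[0][:,0]
def onplane(c,uv,z):
    f=lambda p:(proj(c,[p[0],p[1],z])[0]-uv)
    return least_squares(f,[500,0]).x
tz=lambda u,v:np.array([140+(u+.5)/5-.5,155+(v+.5)/5-.5])
sz=lambda u,v:np.array([130+(u+.5)/5-.5,150+(v+.5)/5-.5])
def rackpt(p,P):
    c,s=np.cos(p[2]),np.sin(p[2]);P=np.atleast_2d(P)
    return np.c_[p[0]+c*P[:,0]-s*P[:,1],p[1]+s*P[:,0]+c*P[:,1],P[:,2]]
E
python3 - <<'E'
from h import *
C=np.array([[93,111,5],[93,-111,5],[-93,-111,5],[-93,111,5]],float)
uv=np.array([tz(38,65),tz(372,60),tz(377,342),tz(43,347)])
ft=least_squares(lambda p:(proj("top",rackpt(p,C))-uv).ravel(),[520,160,0]); print("top",ft.x,ft.fun.round(1))
uvs=np.array([sz(443,152),sz(292,322)])
fs=least_squares(lambda p:(proj("scene",rackpt(p,C[1:3]))-uvs).ravel(),[520,160,0]); print("scene",fs.x,fs.fun.round(1))
p=ft.x
print("old top cap", onplane("top",tz(70,125),70),"old base sc",onplane("scene",sz(144,132),8), onplane("scene",sz(134,44),68))
print("new top", onplane("top",tz(600,323),66),"base", onplane("scene",sz(552,383),3),onplane("scene",sz(548,268),68))
print("dvial", onplane("top",tz(755,287),52))
c,s=np.cos(p[2]),np.sin(p[2])
for n,q in [("lane+75 x0",[0,75,5]),("x50",[50,75,5]),("x-71",[-71,75,5]),("x-42",[-42,75,5])]: print(n,rackpt(p,q).round(1))
for n in ["bottle_old"]:
  for cc in ["scene","top"]:
    eyes.capture(cc);print(cc,[(np.round(d["xyz"]).tolist(),round(d["conf"],2)) for d in eyes.spot_in(cc,"bottle_new")])
E
```

```text
top [ 5.34554080e+02  1.78468169e+02 -7.96649787e-03] [ 0.4  0.5 -0.1  0.3 -0.3 -0.5 -0.  -0.3]
scene [5.33255132e+02 1.78713072e+02 2.13786071e-03] [-0.1  0.5  0.1 -0.4]
old top cap [584.29352009 253.13519902] old base sc [578.85261153 249.4588907 ] [582.05662115 249.42480562]
new top [449.20979231 -81.27863372] base [442.70303294 -84.1474901 ] [452.38891242 -79.17969922]
dvial [ 469.33965633 -181.80709382]
lane+75 x0 [[535.2 253.5   5. ]]
x50 [[585.1 253.1   5. ]]
x-71 [[464.2 254.    5. ]]
x-42 [[493.2 253.8   5. ]]
scene [([443.0, -89.0, 45.0], 0.5)]
top []
```

Measurements agree: rack at (534,178.5) with yaw about 0, left lane at y≈253.5, old bottle at (584,252), new bottle at (450,-82). First I turn the tool square and swing past the microscope on the robot's side.

```bash
python3 -m handwheel '[0.2,0,0,0,0,0,6.7, 0.2,0,0,0,0,0,6.7, 0.2,0,0,0,0,0,6.7, 0.2,0.02,-0.044,0,0,0,0, 0.2,0.02,-0.044,0,0,0,0, 0.2,0.02,-0.044,0,0,0,0, 0.2,0.02,-0.044,0,0,0,0, 0.2,0.02,-0.044,0,0,0,0, 0.2,0.02,-0.044,0,0,0,0, 0.2,0.013,-0.043,0,0,0,0, 0.2,0.013,-0.043,0,0,0,0, 0.2,0.013,-0.043,0,0,0,0, 0.2,0.013,-0.043,0,0,0,0, 0.2,0.013,-0.043,0,0,0,0, 0.2,0.013,-0.043,0,0,0,0, 0.2,0.013,-0.043,0,0,0,0, 0.2,0,0,0,0,0,0]' 30
```

```text
time_s: 2.8
eef_pos: [417.7, 6.2, 231.2]
tool_rot: [-0.001, 1.0, 0.004, 0.0]
ft_force: [-0.4, -1.3, -0.5]
width: 50.9
```

```bash
python3 -m handwheel '[0.2,0.028,-0.041,0.01,0,0,0, 0.2,0.028,-0.041,0.01,0,0,0, 0.2,0.028,-0.041,0.01,0,0,0, 0.2,0.028,-0.041,0.02,0,0,0, 0.2,0.028,-0.041,0.02,0,0,0, 0.2,0.026,-0.041,0.03,0,0,0, 0.2,0,0,0,0,0,0, 0.2,0,0,0,0,0,0, 0.2,0,0,0,0,0,0]'
python3 - <<'E'
from h import *
for c in ["top","scene"]:
    im=eyes.capture(c); cv2.imwrite(f"pics/{c}1.png",cv2.resize(im[:,:,::-1],(800,600),interpolation=cv2.INTER_CUBIC))
    for n in ["bottle_old"]: print(c,[(np.round(d["xyz"]).tolist(),round(d["conf"],2)) for d in eyes.spot_in(c,n)])
print(r.get_obs()["eef_pos"])
E
```

```text
time_s: 3.7
eef_pos: [575.6, 234.4, 139.5]
tool_rot: [-0.0, 1.0, -0.0, 0.001]
ft_force: [0.2, 0.3, 0.1]
width: 51.7
top []
scene [([572.0, 249.0, 48.0], 0.76), ([395.0, -450.0, 51.0], 0.28)]
[575.64864152 234.57097391 140.33881002]
```

View pics/scene1.png

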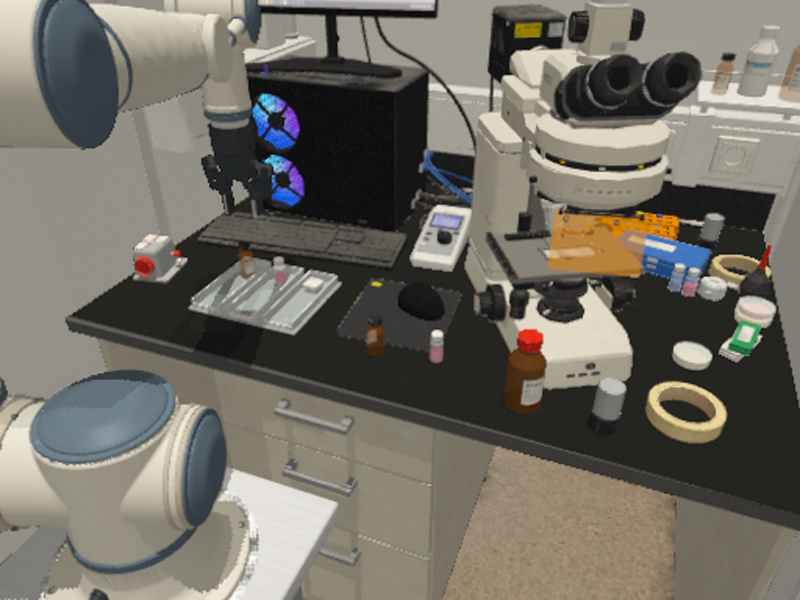

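The whole rack now shows at (190-340, 262-330), with the old bottle at (247,262). The gripper hangs above it with nothing disturbed. I'll refit the rack from this view.

```bash
python3 - <<'E'
from h import *
s=eyes.capture("scene")
im=cv2.resize(s[160:215,115:225,::-1],(800,400),interpolation=cv2.INTER_CUBIC)
p=[534.2,178.5,-.005]
for col,Z in [((0,255,0),5)]:
  q=proj("scene",rackpt(p,np.array([[93,111,5],[93,-111,5],[-93,-111,5],[-93,111,5]],float)))
  cv2.polylines(im,[np.int32(((q-[115,160]+.5)*800/110))],True,col,1)
a=np.linspace(0,2*np.pi,40)
for y in [250,253]:
 for z,rad in [(5,14),(75,11.5)]:
  q=proj("scene",np.c_[584+rad*np.cos(a),y+rad*np.sin(a),0*a+z]); cv2.polylines(im,[np.int32((q-[115,160]+.5)*800/110)],True,(0,0,255) if y==250 else (255,0,0),1)
cv2.imwrite("pics/sz1.png",im)
E
```

```text
(no output)
```

View pics/sz1.png

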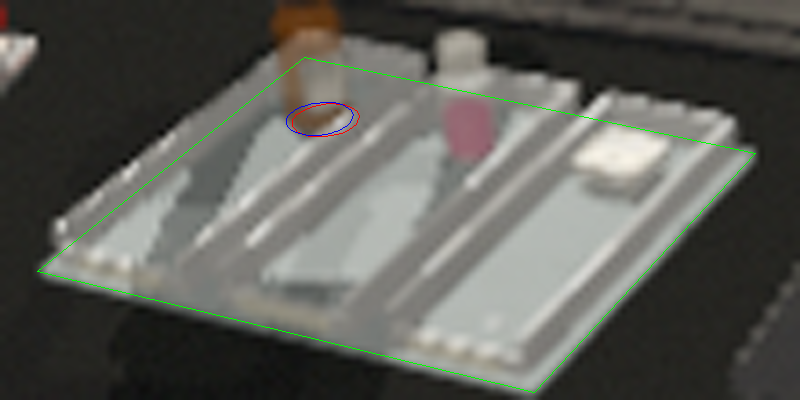

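```bash
python3 -m handwheel '[0.2,0.005,-0.01,0,0,0,0, 0.2,0.0045,-0.009,0,0,0,0, 0.2,0,0,0.02,0,0,0, 0.2,0,0,0.02,0,0,0, 0.2,0,0,0,0,0,0, 0.2,0,0,0,0,0,0]'
python3 - <<'E'
from h import *
s=eyes.capture("scene")
cv2.imwrite("pics/sz2.png",cv2.resize(s[110:215,95:235,::-1],(800,600),interpolation=cv2.INTER_CUBIC))
print(r.get_obs()["eef_pos"])
E
```

```text
time_s: 4.55
eef_pos: [584.6, 254.9, 97.8]
tool_rot: [0.0, 1.0, 0.0, -0.001]
ft_force: [0.0, -0.5, -0.3]
width: 51.2
[585.10296388 254.98381052  98.87597415]
```

View pics/sz2.png

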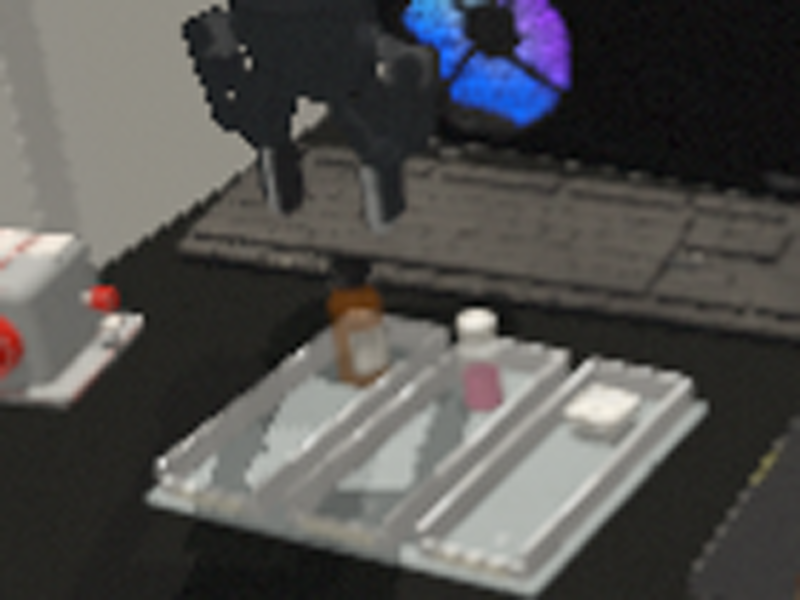

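The jaws straddle the bottle, with fingertips at (285,210) and (385,225) and the cap at (350,270). I descend and close gently.

```bash
python3 -m handwheel '[0.2,0,0.001,0.025,0,0,0, 0.2,0,0,0.025,0,0,0, 0.2,0,0,0.017,0,0,0, 0.2,0,0,0,0,0,0, 0.2,0,0,0,0,0,0, 0,0,0,0,0,0,0, 0,0,0,0,0,0,0, -0.15,0,0,0,0,0,0, -0.25,0,0,0,0,0,0, -0.35,0,0,0,0,0,0, -0.45,0,0,0,0,0,0, -0.45,0,0,0,0,0,0, -0.45,0,0,0,0,0,0]' 25
```

```text
time_s: 5.9
eef_pos: [585.0, 253.5, 31.5]
tool_rot: [-0.0, 1.0, -0.0, 0.0]
ft_force: [-0.2, -0.5, 3.7]
width: 27.3
```

```bash
python3 - <<'E'
from h import *
s=eyes.capture("scene")
cv2.imwrite("pics/sz3.png",cv2.resize(s[110:215,95:235,::-1],(800,600),interpolation=cv2.INTER_CUBIC))
o=r.get_obs();print(o["eef_pos"],o["ft_force"],o["width"])
E
```

```text
[584.9710469  253.49687657  31.50874489] [ 0.94788733 -0.05220592  3.07363193] 27.44619618120932
```

View pics/sz3.png

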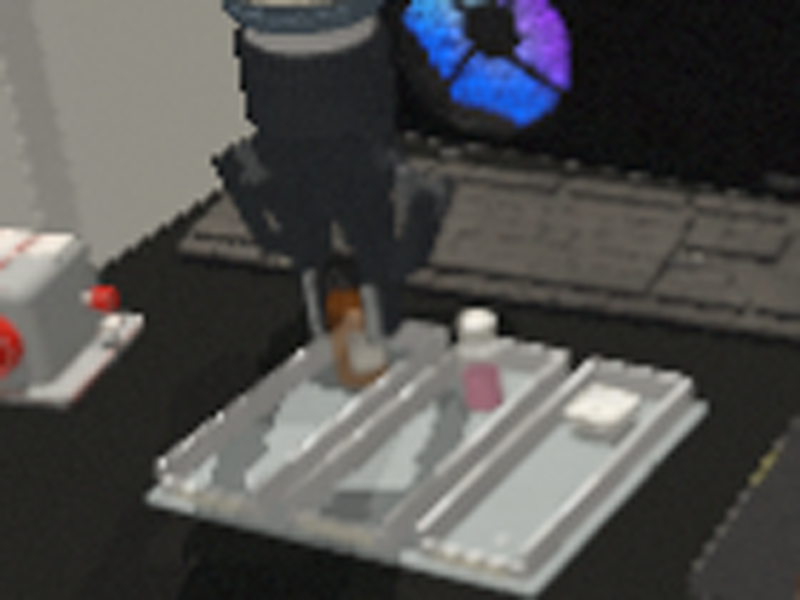

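Gripped at 27.4 mm width. Now I pull it along the lane, slowing near the lip.

```bash
python3 -m handwheel '[-0.45,-0.005,0,-0.0005,0,0,0, -0.45,-0.012,0,0,0,0,0, -0.45,-0.016,0,0,0,0,0, -0.45,-0.016,0,0,0,0,0, -0.45,-0.016,0,0,0,0,0, -0.45,-0.016,0,0,0,0,0, -0.45,-0.016,0,0,0,0,0, -0.45,-0.01,0,0,0,0,0, -0.45,-0.005,0,0,0,0,0, -0.45,0,0,0,0,0,0, -0.45,0,0,0,0,0,0]'
```

```text
time_s: 7.05
eef_pos: [472.6, 253.5, 31.5]
tool_rot: [-0.0, 1.0, 0.0, -0.0]
ft_force: [-1.5, -0.3, 2.9]
width: 27.5
```

```bash
python3 -m handwheel '[-0.45,-0.002,0,0,0,0,0, -0.45,-0.002,0,0,0,0,0, -0.45,0,0,0,0,0,0]'; python3 -m handwheel '[-0.45,-0.001,0,0,0,0,0, -0.45,-0.001,0,0,0,0,0, -0.45,0,0,0,0,0,0]'
```

```text
time_s: 7.35
eef_pos: [468.9, 253.4, 31.5]
tool_rot: [0.0, 1.0, -0.0, 0.0]
ft_force: [0.7, -0.3, 2.1]
width: 27.9
time_s: 7.65
eef_pos: [466.6, 253.5, 31.5]
tool_rot: [0.0, 1.0, 0.0, -0.0]
ft_force: [0.3, 0.3, 1.6]
width: 27.5
```

```bash
for i in 1 ; do python3 -m handwheel '[-0.45,-0.001,0,0,0,0,0, -0.45,0,0,0,0,0,0, -0.45,0,0,0,0,0,0]'; python3 -m handwheel '[-0.45,-0.001,0,0,0,0,0, -0.45,0,0,0,0,0,0, -0.45,0,0,0,0,0,0]'; done; python3 - <<'E'
from h import *
s=eyes.capture("scene")
cv2.imwrite("pics/sz4.png",cv2.resize(s[110:215,95:235,::-1],(800,600),interpolation=cv2.INTER_CUBIC))
E
```

```text
time_s: 7.95
eef_pos: [465.6, 253.5, 31.5]
tool_rot: [0.0, 1.0, 0.0, -0.0]
ft_force: [-0.4, 0.0, 1.9]
width: 27.4
time_s: 8.25
eef_pos: [465.1, 253.5, 31.6]
tool_rot: [-0.0, 1.0, -0.0, 0.0]
ft_force: [2.3, -0.4, 0.4]
width: 27.0
```

View pics/sz4.png

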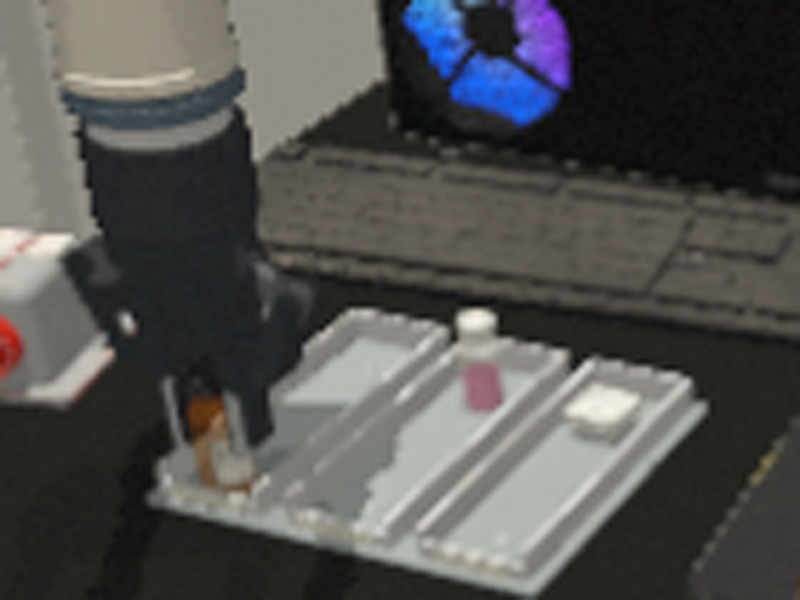

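The bottle is at the lip (picture 220,480), and Fx = +2.3 N at x=465 suggests contact. One small confirming nudge.

```bash
python3 -m handwheel '[-0.45,-0.0006,0,0,0,0,0, -0.45,0,0,0,0,0,0, -0.45,0,0,0,0,0,0, -0.45,0,0,0,0,0,0]'; python3 -m handwheel '[-0.45,0,0,0,0,0,0]'
```

```text
time_s: 8.7
eef_pos: [464.8, 253.5, 31.6]
tool_rot: [-0.0, 1.0, -0.0, 0.001]
ft_force: [4.5, 0.3, -1.3]
width: 27.2
time_s: 8.8
eef_pos: [464.8, 253.5, 31.6]
tool_rot: [-0.0, 1.0, -0.0, 0.001]
ft_force: [5.3, -0.2, -0.9]
width: 27.4
```

```bash
python3 -m handwheel '[-0.45,0.0006,0,0.0007,0,0,0, -0.45,0,0,0,0,0,0, -0.33,0,0,0,0,0,0, -0.3,0,0,0,0,0,0, -0.25,0,0,0,0,0,0, -0.2,0,0,0,0,0,0, -0.1,0,0,0,0,0,0, 0,0,0,0,0,0,0, 0.1,0,0,0,0,0,0, 0.1,0,0,0,0,0,0, 0.1,0,0,-0.02,0,0,0, 0.1,0,0,-0.03,0,0,0, 0.1,0,0,-0.04,0,0,0, 0.1,0,0,-0.04,0,0,0, 0.1,0,0.04,0,0,0,0, 0.1,0,0.045,0,0,0,0, 0.1,0,0.045,0,0,0,0, 0.1,0,0,0,0,0,0]'; python3 - <<'E'
from h import *
s=eyes.capture("scene")
cv2.imwrite("pics/sz5.png",cv2.resize(s[150:215,90:230,::-1],(800,370),interpolation=cv2.INTER_CUBIC))
t=eyes.capture("top")
cv2.imwrite("pics/tz5.png",cv2.resize(t[155:235,140:300,::-1],(800,400),interpolation=cv2.INTER_CUBIC))
E
```

```text
time_s: 10.6
eef_pos: [465.0, 119.2, 161.2]
tool_rot: [0.001, 1.0, -0.003, 0.0]
ft_force: [-0.3, 0.8, 0.0]
width: 46.9
```

View pics/sz5.png

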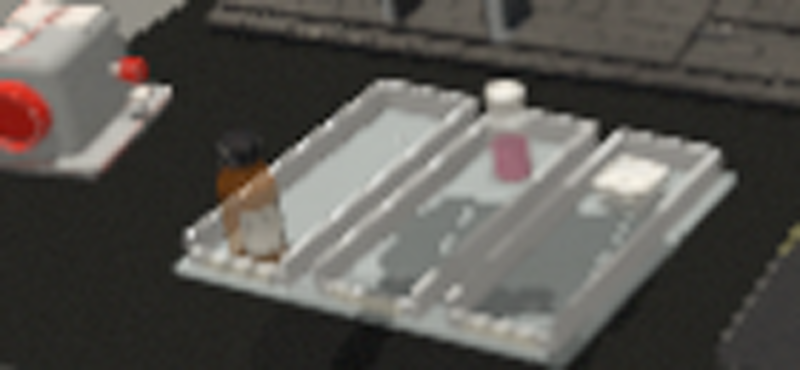

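View pics/tz5.png

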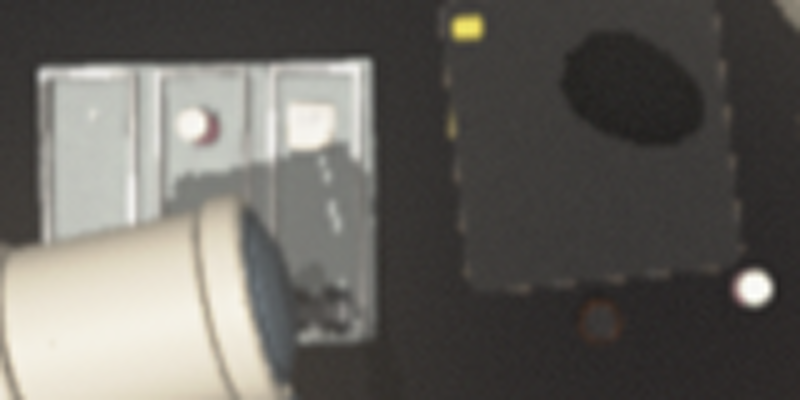

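The old bottle stands upright against the front lip (245,250), and the vial and box are unmoved. Next I refine the new bottle's position.

```bash
python3 - <<'E'
from h import *
t=eyes.capture("top");s=eyes.capture("scene")
a=np.linspace(0,2*np.pi,40)
out=[]
for c,I,(x0,y0,w,h) in [("top",t,(240,200,40,40)),("scene",s,(215,190,50,50))]:
  k=400/w; im=cv2.resize(I[y0:y0+h,x0:x0+w,::-1],(400,400),interpolation=cv2.INTER_CUBIC)
  im=cv2.convertScaleAbs(im,alpha=1.6)
  for z,rad,col in [(0,14,(0,255,0)),(62,14,(0,255,255)),(70,11.5,(255,0,0))]:
    q=proj(c,np.c_[450+rad*np.cos(a),-81.5+rad*np.sin(a),0*a+z]); cv2.polylines(im,[np.int32((q-[x0,y0]+.5)*k)],True,col,1)
  out.append(im)
cv2.imwrite("pics/new.png",np.hstack(out))
E
```

```text
(no output)
```

View pics/new.png

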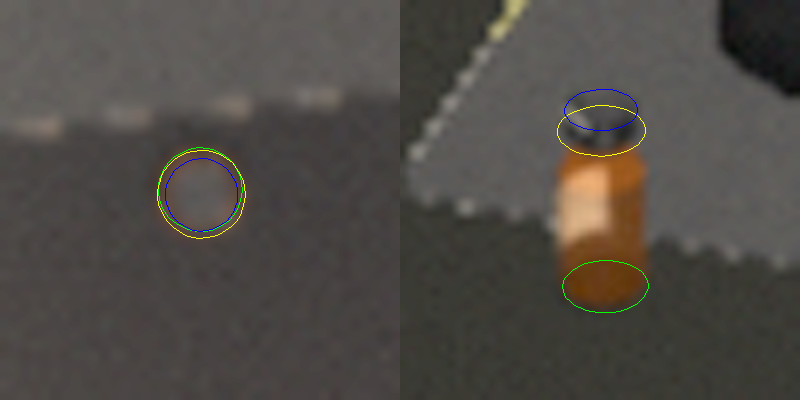

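```bash
python3 -m handwheel '[0.2,-0.003,0.04,0,0,0,0, 0.2,-0.003,0.04,0,0,0,0, 0.2,-0.003,0.04,0,0,0,0, 0.2,-0.003,0.04,0.01,0,0,0, 0.2,-0.003,0.04,0.02,0,0,0, 0.2,0,0,0.02,0,0,0, 0.2,0,0,0,0,0,0, 0.2,0,0,0,0,0,0]'
```

```text
time_s: 11.6
eef_pos: [449.9, -75.4, 110.9]
tool_rot: [-0.0, 1.0, 0.001, -0.0]
ft_force: [0.3, 0.6, 0.8]
width: 51.3
```

```bash
python3 -m handwheel '[0.2,0,0.006,0,0,0,0, 0.2,0,0,0,0,0,0, 0.2,0,0,0.02,0,0,0, 0.2,0,0,0.025,0,0,0, 0.2,0,0,0.025,0,0,0, 0.2,0,0,0.0145,0,0,0, 0.2,0,0,0,0,0,0, 0.2,0,0,0,0,0,0, 0,0,0,0,0,0,0, 0,0,0,0,0,0,0, -0.15,0,0,0,0,0,0, -0.25,0,0,0,0,0,0, -0.35,0,0,0,0,0,0, -0.45,0,0,0,0,0,0, -0.45,0,0,0,0,0,0, -0.45,0,0,0,0,0,0]' 25;  python3 - <<'E'
from h import *
s=eyes.capture("scene")
cv2.imwrite("pics/sz6.png",cv2.resize(s[130:240,170:300,::-1],(700,592),interpolation=cv2.INTER_CUBIC))
o=r.get_obs();print(o["eef_pos"],o["ft_force"],o["width"])
E
```

```text
time_s: 13.2
eef_pos: [450.0, -82.6, 26.7]
tool_rot: [0.0, 1.0, -0.0, 0.0]
ft_force: [-0.9, 0.8, 3.2]
width: 27.0
[449.97763718 -82.59567478  26.7574848 ] [0.10660769 0.85182083 4.2057314 ] 27.240876778496308
```

View pics/sz6.png

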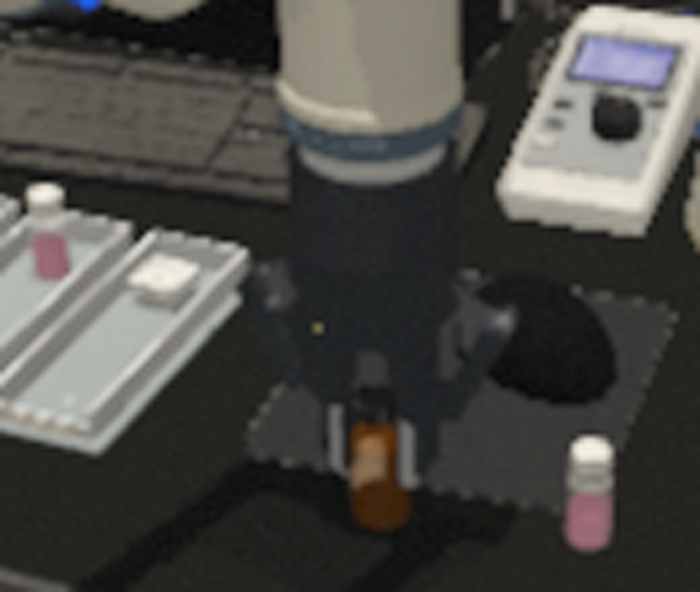

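Gripped (27.2 mm, bottle upright at 380,470). Lifting and carrying it over the front of the rack.

```bash
python3 -m handwheel '[-0.45,0,0,-0.005,0,0,0, -0.45,0,0,-0.02,0,0,0, -0.45,0,0,-0.03,0,0,0, -0.45,0,0,-0.03,0,0,0, -0.45,0,0,-0.015,0,0,0, -0.45,0.004,-0.015,0,0,0,0, -0.45,0.004,-0.028,0,0,0,0, -0.45,0.004,-0.03,0,0,0,0, -0.45,0.004,-0.03,0,0,0,0, -0.45,0.004,-0.03,0,0,0,0, -0.45,0.004,-0.03,0,0,0,0, -0.45,0.004,-0.03,0,0,0,0, -0.45,0.004,-0.03,0,0,0,0, -0.45,0.004,-0.03,0,0,0,0, -0.45,0.004,-0.03,0,0,0,0, -0.45,0.004,-0.03,0,0,0,0, -0.45,0.006,-0.02,0,0,0,0, -0.45,0,0,0,0,0,0, -0.45,0,0,0,0,0,0, -0.45,0,0,0,0,0,0]' 30; python3 - <<'E'
from h import *
s=eyes.capture("scene")
cv2.imwrite("pics/sz7.png",cv2.resize(s[110:215,95:235,::-1],(800,600),interpolation=cv2.INTER_CUBIC))
o=r.get_obs();print(o["eef_pos"],o["ft_force"],o["width"])
E
```

```text
time_s: 15.25
eef_pos: [499.5, 249.6, 125.8]
tool_rot: [0.0, 1.0, -0.0, -0.0]
ft_force: [-0.7, 0.3, 0.0]
width: 27.3
[499.59630742 249.52639064 126.05687009] [ 0.10773074  0.23345601 -0.28535531] 27.143020734608122
```

View pics/sz7.png

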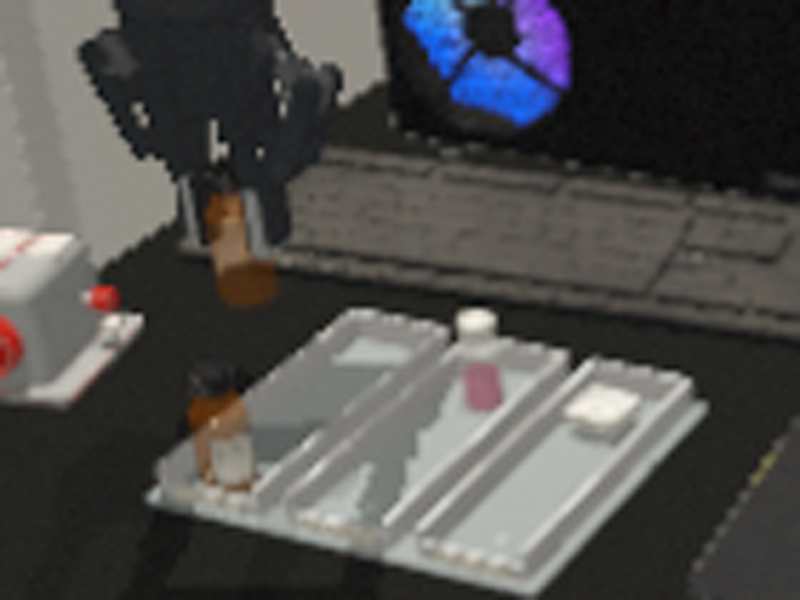

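```bash
python3 - <<'E'
from h import *
f=lambda u,v:np.array([95+(u+.5)*.175-.5,110+(v+.5)*.175-.5])
print("new",onplane("scene",f(246,305),99),"old",onplane("scene",f(231,491),5))
a=np.linspace(0,2*np.pi,40); im=cv2.imread("pics/sz7.png")
for x,y,z in [(499.6,249.6,99),(464.8,253.5,5)]:
  for dz,rad in [(0,14),(70,11.5)]:
    q=proj("scene",np.c_[x+rad*np.cos(a),y+rad*np.sin(a),0*a+z+dz]); cv2.polylines(im,[np.int32((q-[95,110]+.5)/.175)],True,(0,255,0),1)
cv2.imwrite("pics/sz7o.png",im[:,:420])
E
```

```text
new [490.959843   246.44755467] old [463.41572708 253.52751579]
```

View pics/sz7o.png

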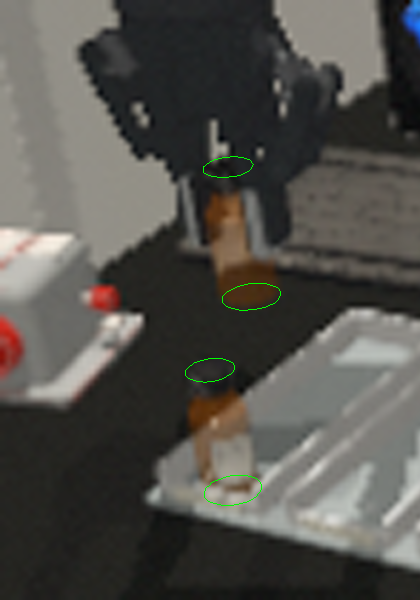

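Both bottles match their predicted outlines, with centres about 35 mm apart in x. I correct y by 4 mm and lower.

```bash
python3 -m handwheel '[-0.45,-0.0005,-0.004,0,0,0,0, -0.45,0,0,0,0,0,0, -0.45,0,0,0.015,0,0,0, -0.45,0,0,0.025,0,0,0, -0.45,0,0,0.025,0,0,0, -0.45,0,0,0.015,0,0,0, -0.45,0,0,0.009,0,0,0, -0.45,0,0,0,0,0,0, -0.45,0,0,0,0,0,0]'; python3 - <<'E'
from h import *
s=eyes.capture("scene")
cv2.imwrite("pics/sz8.png",cv2.resize(s[110:215,95:235,::-1],(800,600),interpolation=cv2.INTER_CUBIC))
E
```

```text
time_s: 16.2
eef_pos: [499.7, 254.6, 38.1]
tool_rot: [-0.0, 1.0, -0.0, 0.001]
ft_force: [0.9, 1.3, -0.6]
width: 27.2
```

View pics/sz8.png

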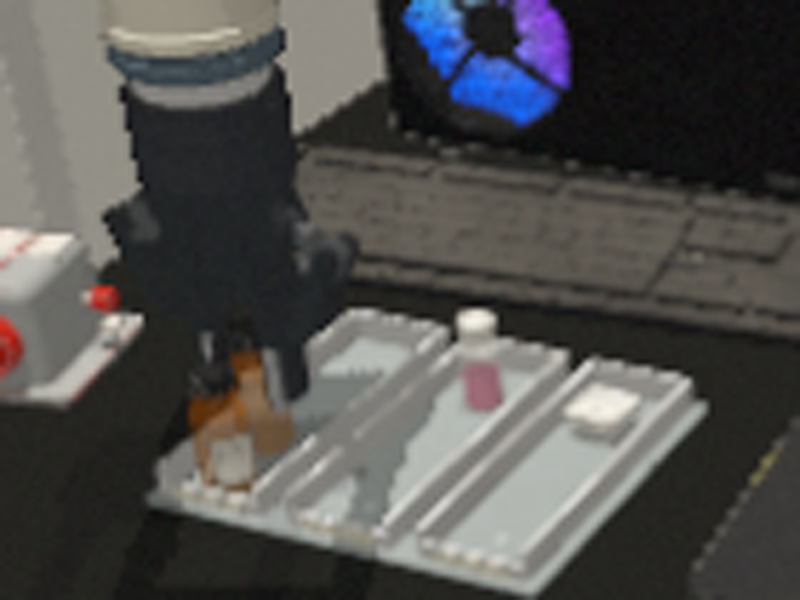

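The new bottle (270,420) is inside the lane behind the old one (225,450), which hasn't moved. Lowering the last few millimetres.

```bash
python3 -m handwheel '[-0.45,0,0,0.002,0,0,0, -0.45,0,0,0.002,0,0,0, -0.45,0,0,0.001,0,0,0, -0.45,0,0,0,0,0,0, -0.45,0,0,0,0,0,0]'; python3 -m handwheel '[-0.45,0,0,0.0006,0,0,0, -0.45,0,0,0,0,0,0, -0.45,0,0,0,0,0,0]';  python3 -m handwheel '[-0.45,0,0,0.0005,0,0,0, -0.45,0,0,0,0,0,0, -0.45,0,0,0,0,0,0]'
```

```text
time_s: 16.75
eef_pos: [499.2, 254.5, 32.3]
tool_rot: [-0.0, 1.0, -0.0, 0.0]
ft_force: [0.4, 0.1, 0.7]
width: 27.0
time_s: 17.05
eef_pos: [499.3, 254.5, 31.8]
tool_rot: [-0.0, 1.0, 0.0, 0.0]
ft_force: [-0.9, -0.6, -0.7]
width: 27.2
time_s: 17.35
eef_pos: [499.4, 254.5, 31.8]
tool_rot: [-0.0, 1.0, -0.0, 0.0]
ft_force: [-1.7, -0.3, 4.6]
width: 27.0
```

Floor contact (Fz 4.6 N, z stopped at 31.8). Release, rise, move clear.

```bash
python3 -m handwheel '[-0.4,0,0,-0.0003,0,0,0, -0.33,0,0,0,0,0,0, -0.3,0,0,0,0,0,0, -0.25,0,0,0,0,0,0, -0.2,0,0,0,0,0,0, -0.1,0,0,0,0,0,0, 0,0,0,0,0,0,0, 0.1,0,0,0,0,0,0, 0.1,0,0,0,0,0,0, 0.1,0,0,-0.02,0,0,0, 0.1,0,0,-0.03,0,0,0, 0.1,0,0,-0.04,0,0,0, 0.1,0,0,-0.04,0,0,0, 0.1,-0.01,0.045,0,0,0,0, 0.1,-0.01,0.045,0,0,0,0, 0.1,-0.01,0.045,0,0,0,0, 0.1,-0.01,0.045,0,0,0,0, 0.1,-0.01,0.045,0,0,0,0, 0.1,0,0,0,0,0,0, 0.1,0,0,0,0,0,0]'; python3 - <<'E'
from h import *
s=eyes.capture("scene");t=eyes.capture("top")
a=np.linspace(0,2*np.pi,40)
im=cv2.resize(s[140:215,95:235,::-1],(800,429),interpolation=cv2.INTER_CUBIC);im2=im.copy()
for x,y in [(499.4,254.5),(464.8,253.5)]:
  for z,rad in [(5,14),(75,11.5)]:
    q=proj("scene",np.c_[x+rad*np.cos(a),y+rad*np.sin(a),0*a+z]); cv2.polylines(im2,[np.int32((q-[95,140]+.5)/.175)],True,(0,255,0),1)
cv2.imwrite("pics/sz9.png",np.hstack([im[100:,:400],im2[100:,:400]]))
cv2.imwrite("pics/tz9.png",cv2.resize(t[155:235,140:300,::-1],(800,400),interpolation=cv2.INTER_CUBIC))
cv2.imwrite("pics/s9.png",cv2.resize(s[:,:,::-1],(800,600)))
for n in ["bottle_old","desk_vial","rack_vial","coverslip_box"]: print(n,[(np.round(d["xyz"]).tolist(),round(d["conf"],2)) for d in eyes.spot_in("scene",n)])
E
```

```text
time_s: 19.35
eef_pos: [449.2, 28.7, 161.8]
tool_rot: [-0.0, 1.0, -0.001, 0.0]
ft_force: [-0.5, -0.2, -0.6]
width: 47.2
bottle_old [([456.0, 250.0, 50.0], 0.66)]
desk_vial [([462.0, -187.0, 28.0], 0.55)]
rack_vial []
coverslip_box []
```

View pics/sz9.png

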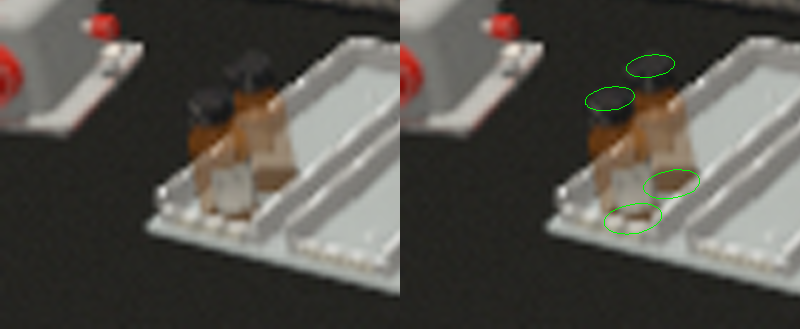

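View pics/tz9.png

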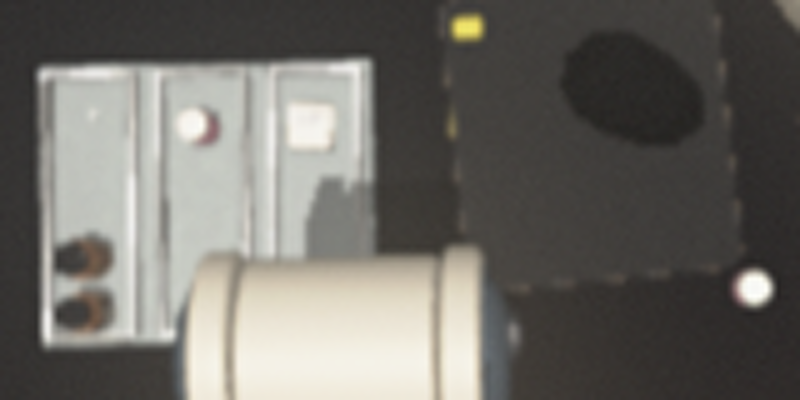

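View pics/s9.png

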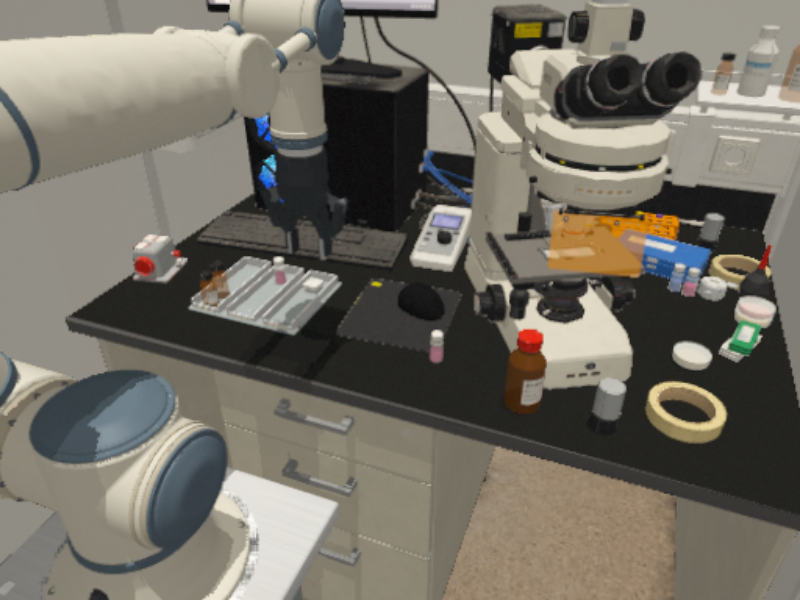

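Both stand upright in the left lane, and everything else is where it was. One numeric check of the caps in the top view.

```bash
python3 - <<'E'
from h import *
p=[534.5,178.5,-.008]
for uv in [(72,258),(72,312)]:
    q=onplane("top",tz(*uv),75); print(q, "rack x",q[0]-p[0]+p[2]*(q[1]-p[1]), "y",q[1]-p[1])
E
```

```text
[499.44133136 252.14142805] rack x -35.64780006908975 y 73.64142805032552
[465.26681073 252.76821694] rack x -69.82733501008722 y 74.26821694404995
```

```bash
python3 -c "
from plant import hand_in,r
print(r.get_obs()['time_s']);hand_in()"
```

```text
19.65
the job is handed in; nothing more can be done
```

I restocked the left lane and handed the job in at 19.65 s. The old bottle was gripped and pulled along its lane to the front lip. The new bottle was then picked off the desk and lowered behind it until it touched the floor.

**Checks after release:**
- **Upright:** both camera views show both bottles standing in the left lane.
- **Positions:** the old bottle measures rack x ≈ -70 mm and the new one ≈ -36 mm, leaving a gap of about 6 mm between them.
- **Contact:** I felt the lip at up to 5.3 N and the lane floor at 4.6 N.
- **Bystanders:** the vials, coverslip box, amber bottle and objective case looked unmoved.

**Less certain:**
- **Lip position:** the old bottle measured about 1 mm short of the nominal -71 mm, which is within measurement error. I relied on the contact force and did not nudge it again.
- **Networks:** in the last look they did not find the rack vial or the coverslip box. I checked those two by eye in the pictures.

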